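# Release the shaker's deep transport lock with its T-key

### The job

Release the transport lock of the benchtop shaker: take the T-key out of its stand, lower it down the shaft in the middle of the shaker's platform onto the square stem at the bottom, and turn it clockwise (seen from above) as far as it goes. Then draw the key out and put it back upright in its stand, fully down, and let go. Do not push the bottle, beaker, card box or timer about.

Things in the scene. Friction and masses are not known exactly. Their poses are not given: they have to be found in the camera images.
- t_key: Steel T-key, 160 mm tall, about 0.25 kg, loose; starts upright in its stand's well. Origin: centre of its foot, z up the 15 mm round shank, x along the cross-bar. The foot is a square socket, outside 25 x 25 mm, opening 18.5 x 18.5 mm, 22 mm deep, sides parallel to x and y. Just under the cross-bar is a 22 mm round collar (z = 137 to 143 mm).
- key_grip (a point): Middle of the key's cross-bar, 151 mm above the key's foot; axes as the key's. The bar is 90 mm long (x), 16 mm wide (y) and 18 mm high, with flat sides.
- key_stand: Grey plastic stand, fixed: base plate 96 x 96 x 6 mm with a 68 x 68 mm block, 80 mm high in all, with a round well 46 mm across, 70 mm deep, open at the top. The key stands loosely in it on its flat foot, at any turn. Origin: middle of its underside, z up.
- stand_floor (a point): Centre of the floor of the stand's well, 10 mm above the bench and 70 mm below the stand's top.
- shaker: White benchtop shaker, fixed, with a flat aluminium platform 200 x 180 mm (x by y), top 110 mm above the bench; four rubber pads 14 mm high at its corners, edge bars 8 mm high on two sides. Dial and display on its -x face. Origin: middle of its underside, on the shaft's axis, z up, sides parallel to x and y.
- shaft_mouth (a point): Centre of the mouth of the lock shaft, in the middle of the platform's top. The shaft is round, 46 mm across, straight down, 88.5 mm deep; the square stem stands at its bottom, 16 x 16 mm and 26 mm tall, its uppermost 5 mm tapering to 10.5 mm square.
- stem_top (a point): Centre of the square lock stem's top, on the shaft's axis 62.5 mm below the platform's top. x and y are square to its flats and turn with it. The key fits at any quarter turn; fully on, its socket's roof rests on the stem's top, its foot 22 mm below this point. The socket has about 10 degrees of play either way.
- lock_stem (a joint): Turn of the stem in rad, growing clockwise seen from above; 0 locked (flats parallel to the shaker's sides), 1.2 the stop, fully released. Starts between 0 and 0.2. It turns against a steady friction of about 0.12 N m and stays where it is left.
- bottle: Small lab bottle with screw cap and blue content, 56 mm across, 104 mm high, loose, standing; origin at the centre of its underside. Bystander.
- small_beaker: Small glass beaker, about 46 mm across, 58 mm high, loose, standing; origin at the centre of its underside. Bystander.
- card_box: White card box, 77 x 77 x 43 mm, loose; origin at the centre of its underside. Bystander.
- bench_timer: White bench timer, 66 x 66 x 21 mm, loose; origin at the centre of its underside. Bystander.
Mind the look-alikes: they are no part of the job. Of the things that look like the t_key, the largest one is meant.

How it is judged:
By the outcome, as a careful person would: the job done as asked, in the order asked, and still so for the second after the job is handed in, with the robot touching nothing.
It also fails if it takes over 56 s, if anything falls off the work surface, if the arm or the gripper's body presses on something with over 40 N, if the wrist force passes 120 N, or if a joint passes its speed limit or range.

### The arm

A 6-joint arm with a two-finger parallel gripper is mounted at the origin on a cart in front of the work surface, level with it; the furniture and walls round the work are solid. World frame = base frame: x ahead of the robot, y to its left, z up, the work surface at z = 0. Lengths are in m, angles in rad, forces in N, time in s.
With the tool pointing down it reaches from about 0.35 to 0.975 m from the base axis. Payload 4.9 kg.
Tool frame: the origin (TCP) lies between the finger pads; the fingertips stand 22 mm ahead of it and the grasp point (between the pads) lies 3 mm ahead of it; z points along the fingers, y is the line along which they close (so a half turn about z gives the same grasp; the last joint's range is limited). The gripper opens to 85 mm and grips with 20 to 120 N. Pads are 22 mm wide; open, the fingers measure 114 mm over their backs; the gripper's body (76 mm by 85 mm) begins 54 mm behind the grasp point. The pads swing forward as they close: fully open they stand 13 mm farther back than shut.
Start: joints at [-1.449, 0.053, 1.613, -0, 1.476, -0.119], TCP at [0.149, -0.607, 0.253] pointing down, gripper open.
Joint ranges: [-3.01, 3.01], [-1.01, 2.22], [0.06, 2.58], [-1.02, 4.17], [0.09, 2.62], [-3.14, 3.14]. Speed limits (rad/s): [2.57, 2.57, 3.14, 3.14, 3.14, 3.14].

### API

Orientations are given as a unit quaternion [w, x, y, z].
In Python, from plant import state, grab_frame, get_calibration, job_done, recognise, regions_of gives the robot as it stands.
- The arm moves only by the tool apply_moves, never from a script. Its argument "targets" is a list of rows, each an object with "translation": the shift along the tool's x, y, z normalised to -1 to 1, where 1 is 100 mm, a list of three; "twist": the turn about the tool's z normalised to -1 to 1, where 1 is 0.1 rad; "hand": the opening, from 0 (shut) to 1 (fully open). A call has 1 to 8 rows; each row shifts and turns the commanded pose from where the row before left it, along the tool's axes as they then stand; what a row does not reach is not made up. A row lasts 1/10 s, in which the tool goes at most 50 mm and 8.59 degrees, less where a joint would pass 70% of its speed; a pose out of reach is approached as far as the arm can. A call with a number of a shift or a turn outside -1 to 1 is refused whole. A call with a gripper value outside its range is refused whole. The fingers move at their own pace and stop on an object; the grip force is fixed at half the most. Time passes only in rows, so rows that do not move let the fingers close. It gives the time, the measured TCP pose, the force, the opening and the grip force at its end, in the units of the state.
- state(): the state, without advancing time (a new reading comes with each control period).
- grab_frame(name): name is "scene" or "top" or "wrist"; returns the picture (420x560x3 uint8, red, green, blue); there is no depth.
- get_calibration(name): a dict with "camera_matrix" (3x3 intrinsics, pixels), "D" ([k1, k2, p1, p2, k3] as OpenCV has them; the pictures are not rectified), "pose" (4x4, takes a point from camera to world coordinates). Camera axes: x right, y up, looking along -z (the intrinsics and any distortion apply to the point x, -y, -z); pixel columns grow to the right and rows downward; lengths in m; the calibration is good to about 2 mm. A picture is of the moment at which its call begins: read the wrist's pose just before it. get_calibration takes no time and is no camera call; for the wrist camera it gives the pose at the moment of the call.
- job_done(): hands the job in; it is judged then, once.
Trained networks look in the newest picture that a camera, given by its name, has taken for a name from the list of things; names that differ only in an ending like _2 or _b are one class to them, and where a whole thing is asked for, a point or a joint stands for the part that bears it (a point fixed in the world has none). Each returns a list of dicts, best first, with "score" (0 to 1); they miss things now and then, are a little off and sometimes report something else, mostly with a low value. They report only what shows in the picture. A call takes as long as a camera call. They do not tell look-alikes from the thing itself.
- recognise(camera, query): "point" ([x, y, z] in m, in world coordinates, good to about 4 mm: the middle of the surface that is visible of it).
- regions_of(camera, query): "pixels" (420x560 bool, what is visible of it).
The state is a dict: "time": time; "joint_pos": joint angles; "joint_vel": joint speeds; "joint_efforts": joint torques, N m; "tool_pos": TCP position; "tool_rot": TCP orientation; "contact_force": force on the tool from outside, world axes, zero at the start; "ft_torque": the same for the moment, N m; "gripper_width": opening from 0.0 (shut) to 1.0 (fully open); "grasp_force": force on a finger pad.
Only numpy, scipy, OpenCV 4.12 (cv2) and the standard library are available. Lean on these libraries where they do the work, as an engineer would, in place of code of your own. Each camera call takes 0.05 s, during which the arm holds its last target. There are 200 camera calls.

## Working session

There is one attempt and no reset: what is moved stays moved. The work goes in short steps, Python scripts to look and compute and a tool call to move; the robot and the scene stay as the last step left them, time stands still between calls to the robot, and variables do not carry over. Pictures are saved under pics/ and viewed, at most 10 in all, crops included, and the job is handed in when it is done.

Besides the shell and the picture viewer there is one more tool, called by a JSON object that holds its "api" and its "payload", one argument or row to a line. apply_moves: Moves the arm, as the interface text tells. Its arguments: {"type":"object","properties":{"targets":{"type":"array"}},"required":["targets"]}

```bash
mkdir -p pics; ls; python3 - <<'E'
from plant import *
import cv2,numpy as np
for c in("scene","top"):
    f=grab_frame(c); cv2.imwrite(f"pics/{c}0.png",f[:,:,::-1])
    for q in("t_key","key_stand","shaker","bottle","small_beaker","card_box","bench_timer"):
        print(c,q,[(np.round(r["point"],3).tolist(),round(r["score"],2)) for r in recognise(c,q)][:4])
s=state();print(s["time"],s["tool_pos"],s["tool_rot"],s["gripper_width"])
for c in("top","scene","wrist"):
  k=get_calibration(c);print(np.round(k["pose"],3).tolist(),np.round(k["camera_matrix"],1).tolist(),k["D"])
E
```

```text
pics
scene t_key [([0.465, 0.298, 0.16], 0.87), ([0.573, 0.396, 0.098], 0.6), ([0.389, 0.156, 0.101], 0.59)]
scene key_stand [([0.441, 0.308, 0.043], 0.58), ([0.42, 0.455, 0.044], 0.39), ([0.469, -0.041, 0.089], 0.2)]
scene shaker [([0.472, -0.04, 0.092], 0.72)]
scene bottle [([0.609, 0.229, 0.077], 0.65)]
scene small_beaker [([0.325, 0.253, 0.032], 0.8), ([0.464, 0.298, 0.16], 0.5), ([0.474, -0.041, 0.089], 0.33)]
scene card_box [([0.418, 0.456, 0.044], 0.64)]
scene bench_timer []
top t_key [([0.396, 0.155, 0.115], 0.71), ([0.458, -0.128, 0.107], 0.66), ([0.467, 0.296, 0.174], 0.54)]
top key_stand [([0.448, 0.287, 0.031], 0.62)]
top shaker [([0.46, -0.128, 0.106], 0.7)]
top bottle [([0.611, 0.226, 0.077], 0.52), ([0.338, 0.252, 0.006], 0.44)]
top small_beaker [([0.341, 0.25, 0.006], 0.63)]
top card_box [([0.437, 0.455, 0.046], 0.61)]
top bench_timer [([0.395, -0.359, 0.018], 0.88)]
0.8 [ 0.14904065 -0.60696367  0.25331764] [ 8.94293343e-06  9.92760838e-01  1.20107943e-01 -5.53879243e-06] 1.0005070120397779
[[-0.352, 0.902, -0.25, 0.043], [-0.936, -0.339, 0.096, 0.199], [0.001, 0.268, 0.963, 1.71], [0.0, 0.0, 0.0, 1.0]] [[507.6, 0.0, 281.4], [0.0, 507.6, 203.7], [0.0, 0.0, 1.0]] [-0.12948569  0.          0.          0.          0.        ]
[[-0.564, 0.441, -0.698, -0.418], [-0.826, -0.29, 0.483, 0.65], [0.01, 0.849, 0.528, 0.795], [0.0, 0.0, 0.0, 1.0]] [[445.4, 0.0, 281.2], [0.0, 445.4, 204.2], [0.0, 0.0, 1.0]] [-0.03491651  0.          0.          0.          0.        ]
[[0.24, 0.924, 0.299, 0.226], [-0.971, 0.228, 0.074, -0.588], [-0.0, -0.308, 0.951, 0.375], [0.0, 0.0, 0.0, 1.0]] [[353.9, 0.0, 279.2], [0.0, 353.9, 211.7], [0.0, 0.0, 1.0]] [-0.04896706  0.          0.          0.          0.        ]
```

View pics/scene0.png

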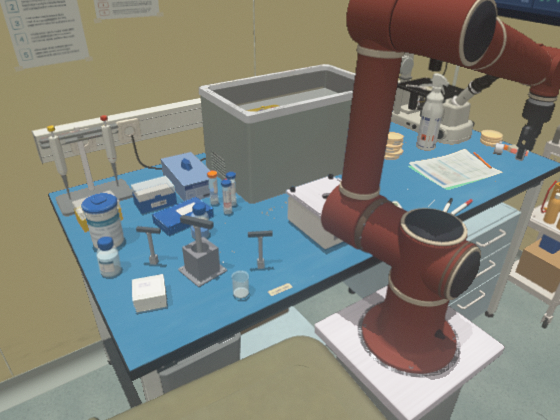

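View pics/top0.png

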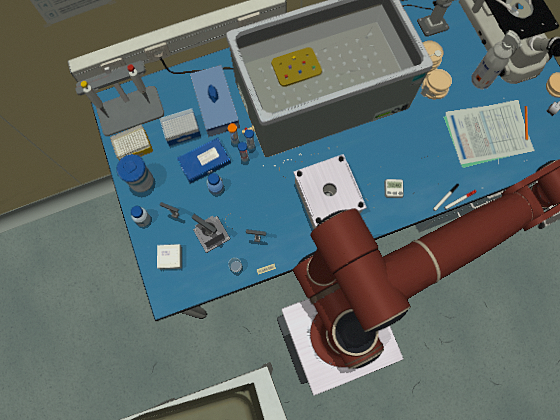

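The scene picture shows three keys: one in the grey block stand at (200,222), and smaller ones at (148,230) and (260,235). In the top picture they are at (207,223), (172,211) and (257,237). By the description, the meant one is the tallest, the one in the stand. The shaker's shaft mouth is at about (330,190) in the top view. Next I'll write the helpers and check a close crop.

```bash
cat > h.py <<'E'
import numpy as np, cv2
from plant import *
def ray(k,px):
    p=cv2.undistortPoints(np.array(px,float).reshape(-1,1,2),np.array(k["camera_matrix"]),np.array(k["D"])).reshape(-1,2)
    d=np.c_[p[:,0],-p[:,1],-np.ones(len(p))]; T=np.array(k["pose"]); return T[:3,3],d@T[:3,:3].T
def onz(k,px,z):
    o,d=ray(k,px); return o+d*((z-o[2])/d[:,2])[:,None]
def proj(k,P):
    T=np.array(k["pose"]); c=(np.atleast_2d(P)-T[:3,3])@T[:3,:3]; c=c*[1,-1,-1]
    return cv2.projectPoints(c.reshape(-1,1,3),np.zeros(3),np.zeros(3),np.array(k["camera_matrix"]),np.array(k["D"]))[0].reshape(-1,2)
def tool():
    s=state(); w,x,y,z=s["tool_rot"]
    from scipy.spatial.transform import Rotation as R
    return s,R.from_quat([x,y,z,w]).as_matrix()
def to(p,psi=None):
    "remaining shift in tool units (100 mm) and twist units (0.1 rad)"
    s,M=tool(); h=np.arctan2(M[1,0],M[0,0])
    print("t",round(s["time"],2),"pos",np.round(s["tool_pos"],4),"psi",round(h,4),"zdown",np.round(M[:,2],3),"shift",np.round(M.T@(np.array(p)-s["tool_pos"])*10,3),
      "twist",None if psi is None else round(-((psi-h+np.pi)%(2*np.pi)-np.pi)*10,2),"j",np.round(s["joint_pos"],2))
E
python3 - <<'E'
from h import *
k=get_calibration("top")
print("mouth",onz(k,[[330,190]],.11))
print("pads",onz(k,[[297,171],[341,158],[364,206]],.124))
print("key c",onz(k,[[207,223]],.17))
f=cv2.imread("pics/top0.png")
a=cv2.resize(f[190:260,145:285],None,fx=5,fy=5,interpolation=2)
b=cv2.imread("pics/scene0.png");b=cv2.resize(b[190:290,130:280],None,fx=4.6,fy=4.6,interpolation=2)[:, :700]
a=a[:,:700];n=min(350,a.shape[0]);cv2.imwrite("pics/crop.png",cv2.resize(np.vstack([a[:n],b[:460,:690] if 0 else cv2.resize(b,(700,467))]),(514,600)))
to([.42,-.3,.33])
E
```

```text
mouth [[ 0.44573707 -0.12687575  0.11      ]]
pads [[ 0.54143987 -0.04645527  0.124     ]
 [ 0.53284097 -0.20064973  0.124     ]
 [ 0.35288857 -0.20748008  0.124     ]]
key c [[0.46569457 0.28560101 0.17      ]]
t 0.8 pos [ 0.149  -0.607   0.2533] psi 0.2408 zdown [-0. -0. -1.] shift [ 3.363 -2.335 -0.767] twist None j [-1.45  0.05  1.61 -0.    1.48 -0.12]
```

View pics/crop.png

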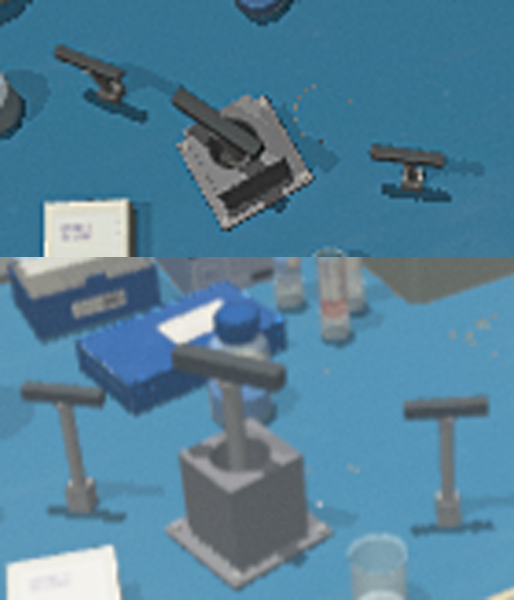

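The crop confirms that the key in the stand is the largest of the three. Now I'll move over towards the shaker.

{"api": "apply_moves", "payload": {
  "targets": [
    {"translation": [0.35,-0.24,-0.1],"twist": 0,"hand": 1},
    {"translation": [0.4,-0.28,-0.1],"twist": 0,"hand": 1},
    {"translation": [0.4,-0.28,-0.1],"twist": 0,"hand": 1},
    {"translation": [0.4,-0.28,-0.1],"twist": 0,"hand": 1},
    {"translation": [0.4,-0.28,-0.1],"twist": 0,"hand": 1},
    {"translation": [0.4,-0.28,-0.1],"twist": 0,"hand": 1},
    {"translation": [0.4,-0.28,-0.1],"twist": 0,"hand": 1},
    {"translation": [0.35,-0.28,-0.1],"twist": 0,"hand": 1}
  ]
}}

```text
time: 1.6
tool_pos: [0.3988, -0.3176, 0.334]
tool_rot: [0.0, 0.993, 0.12, 0.0]
contact_force: [1.3, -0.6, -0.0]
gripper_width: 1.001
grasp_force: 0.0
```

```bash
python3 - <<'E'
from h import *
to([.40,-.13,.34],0.24)
E
```

```text
t 1.6 pos [ 0.3988 -0.3176  0.334 ] psi 0.2411 zdown [ 0.001 -0.001 -1.   ] shift [ 0.46  -1.818 -0.061] twist 0.01 j [-0.82 -0.26  1.77  0.    1.63  0.51]
```

{"api": "apply_moves", "payload": {
  "targets": [
    {"translation": [0.1,-0.36,-0.05],"twist": 0,"hand": 1},
    {"translation": [0.1,-0.36,-0.05],"twist": 0,"hand": 1},
    {"translation": [0.1,-0.36,-0.05],"twist": 0,"hand": 1},
    {"translation": [0.1,-0.36,-0.05],"twist": 0,"hand": 1},
    {"translation": [0.1,-0.36,-0.05],"twist": 0,"hand": 1},
    {"translation": [0,0,0],"twist": 0,"hand": 1},
    {"translation": [0,0,0],"twist": 0,"hand": 1}
  ]
}}

```text
time: 2.3
tool_pos: [0.4034, -0.1323, 0.3587]
tool_rot: [0.001, 0.993, 0.121, 0.0]
contact_force: [-0.5, -0.7, -0.8]
gripper_width: 0.996
grasp_force: 0.0
```

```bash
python3 - <<'E'
from h import *
to([.44,.2,.34],0.24)
k=get_calibration("wrist")
f=grab_frame("wrist"); cv2.imwrite("pics/w1.png",f[:,:,::-1]); np.save("w1k.npy",k,allow_pickle=True)
for q in ("shaker","lock_stem","stem_top","shaft_mouth"):
    for r in recognise("wrist",q)[:2]: print(q,np.round(r["point"],4),r["score"])
f=grab_frame("top"); cv2.imwrite("pics/t1.png",f[:,:,::-1])
E
```

```text
t 2.3 pos [ 0.4034 -0.1323  0.3587] psi 0.2425 zdown [ 0.001 -0.001 -1.   ] shift [ 1.154 -3.138  0.184] twist 0.03 j [-0.49 -0.49  1.9  -0.    1.73  0.84]
shaker [ 0.4625 -0.1223  0.1101] 0.84
shaker [ 0.4483 -0.1244  0.0252] 0.63
lock_stem [ 0.4505 -0.1258  0.023 ] 0.86
stem_top [ 0.4505 -0.1242  0.0256] 0.94
shaft_mouth [ 0.4626 -0.1191  0.1129] 0.91
```

View pics/w1.png

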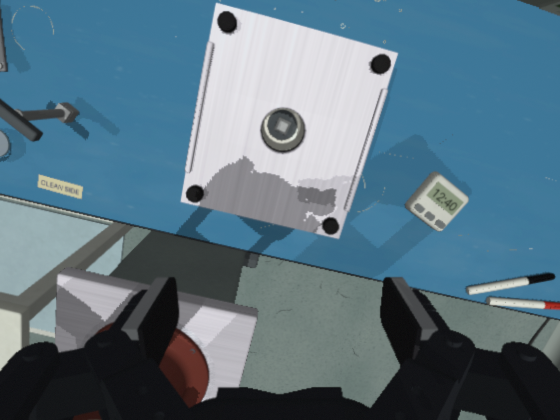

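The wrist picture shows the platform, with pads at (228,21), (380,64), (331,226) and (195,193). The shaft mouth is at (283,130) and the square stem shows inside it. I'll refine these by fits.

```bash
python3 - <<'E'
from h import *
k=np.load("w1k.npy",allow_pickle=True).item()
f=cv2.imread("pics/w1.png"); g=cv2.cvtColor(f,cv2.COLOR_BGR2GRAY)
P=[]
for u,v in [(228,21),(380,64),(331,226),(195,193)]:
    w=g[max(v-18,0):v+18,u-18:u+18]; n,l,s,c=cv2.connectedComponentsWithStats((w<60).astype(np.uint8))
    i=1+np.argmax(s[1:,4]); P.append(c[i]+[u-18,max(v-18,0)]); print(P[-1],s[i])
W=onz(k,P,.117);print(W[:,:2],W.mean(0)); 
d=[np.linalg.norm(W[i]-W[(i+1)%4]) for i in range(4)];print(d)
for a,b in((0,3),(1,2),(0,1),(3,2)):
    v=(W[a]-W[b]); print(np.arctan2(v[1],v[0])%(np.pi/2))
# mouth: platform bright around; dark component
w=g[95:165,248:320]; m=(w<170).astype(np.uint8); n,l,s,c=cv2.connectedComponentsWithStats(m); i=l[35,35] or 1+np.argmax(s[1:,4])
cn=cv2.findContours((l==i).astype(np.uint8),0,1)[0]; cn=max(cn,key=cv2.contourArea); pts=cv2.convexHull(cn).reshape(-1,2)+[248,95.]
Q=onz(k,pts,.11); (cx,cy),r=cv2.minEnclosingCircle(Q[:,:2].astype(np.float32)); print("mouth",cx,cy,r, onz(k,[cv2.fitEllipse(pts.astype(np.float32))[0]],.11))
cv2.imwrite("pics/stem.png",cv2.resize(f[100:160,253:313],(600,600),interpolation=cv2.INTER_CUBIC))
E
```

```text
[226.73630137  21.86643836] [  8   9  18  21 292]
[380.11956522  63.75362319] [  9   9  19  19 276]
[329.97916667 225.55208333] [ 10  10  15  16 192]
[194.84186047 193.41395349] [ 10  11  17  16 215]
[[ 0.53506946 -0.04912329]
 [ 0.53499694 -0.19973531]
 [ 0.36424214 -0.19944605]
 [ 0.36446083 -0.04946986]] [ 0.44969234 -0.12444363  0.117     ]
[np.float64(0.15061203266540243), np.float64(0.17075503985514476), np.float64(0.14997635895585928), np.float64(0.17060898551948442)]
0.002031338073079547
1.5691023707383456
1.5703147935781188
1.569338189568787
mouth 0.44994789361953735 -0.12430233508348465 0.023578908294439316 [[ 0.45034725 -0.1242153   0.11      ]]
```

View pics/stem.png

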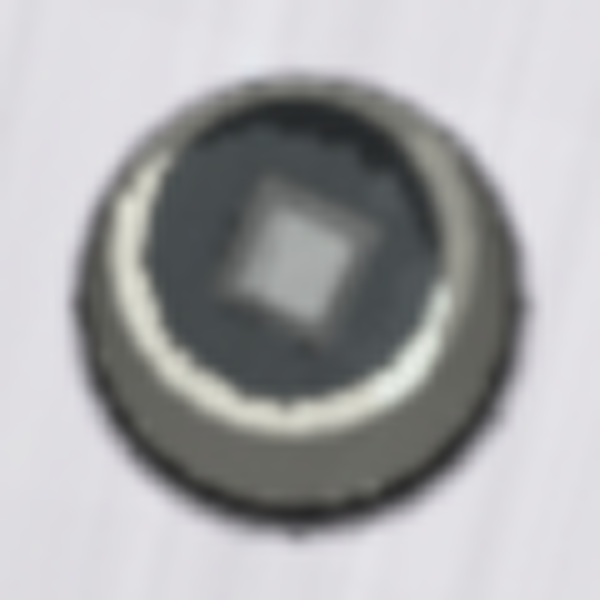

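The crop shows the stem's top square with corners at about (278,208), (357,243), (325,318) and (243,282). The shaker is square to the world, and the mouth is at (0.450,-0.1243).

```bash
python3 - <<'E'
from h import *
k=np.load("w1k.npy",allow_pickle=True).item()
for c,z in (([[278,208],[357,243],[325,318],[243,282]],.0475),([[268,178],[380,222],[335,345],[215,297]],.0425)):
    W=onz(k,np.array(c)/10+[252.5,99.5],z);print(W.mean(0))
    print([(round(float((np.degrees(np.arctan2(*(W[(i+1)%4]-W[i])[[1,0]]))+45)%90-45),1),round(float(np.linalg.norm(W[(i+1)%4]-W[i])),4)) for i in range(4)])
k=get_calibration("top"); E=onz(k,[[194,216],[214.5,231.7]],.17); print(E, np.arctan2(*(E[0]-E[1])[[1,0]]))
to([.40,.25,.36])
E
```

```text
[ 0.45030843 -0.12493426  0.0475    ]
[(-9.4, 0.0103), (-9.2, 0.0096), (-9.3, 0.0107), (-11.8, 0.0096)]
[ 0.45016568 -0.12486547  0.0425    ]
[(-6.9, 0.0145), (-6.1, 0.0156), (-7.5, 0.0157), (-10.6, 0.0155)]
[[0.50150626 0.31693445 0.17      ]
 [0.43109602 0.27244096 0.17      ]] 0.5635585192395425
t 2.6 pos [ 0.4032 -0.1335  0.3579] psi 0.239 zdown [-0.001  0.    -1.   ] shift [ 0.877 -3.733 -0.02 ] twist None j [-0.5  -0.49  1.9  -0.    1.73  0.84]
```

{"api": "apply_moves", "payload": {
  "targets": [
    {"translation": [0.14,-0.46,0],"twist": 0,"hand": 1},
    {"translation": [0.14,-0.46,0],"twist": 0,"hand": 1},
    {"translation": [0.14,-0.46,0],"twist": 0,"hand": 1},
    {"translation": [0.14,-0.46,0],"twist": 0,"hand": 1},
    {"translation": [0.14,-0.46,0],"twist": 0,"hand": 1},
    {"translation": [0.14,-0.46,0],"twist": 0,"hand": 1},
    {"translation": [0.14,-0.46,0],"twist": 0,"hand": 1},
    {"translation": [0.14,-0.4,0],"twist": 0,"hand": 1}
  ]
}}

```text
time: 3.4
tool_pos: [0.4257, 0.2475, 0.3581]
tool_rot: [-0.0, 0.993, 0.12, 0.0]
contact_force: [1.1, -0.6, 0.2]
gripper_width: 0.997
grasp_force: 0.0
```

{"api": "apply_moves", "payload": {
  "targets": [
    {"translation": [0,0,0],"twist": -0.8,"hand": 1},
    {"translation": [0,0,0],"twist": -0.8,"hand": 1},
    {"translation": [0,0,0],"twist": -0.8,"hand": 1},
    {"translation": [0,0,0],"twist": -0.8,"hand": 1},
    {"translation": [0,0,0],"twist": 0,"hand": 1},
    {"translation": [0,0,0],"twist": 0,"hand": 1}
  ]
}}

```text
time: 4.0
tool_pos: [0.426, 0.2453, 0.3581]
tool_rot: [0.0, 0.961, 0.276, -0.0]
contact_force: [-0.4, 0.2, -0.1]
gripper_width: 0.997
grasp_force: 0.0
```

```bash
python3 - <<'E'
from h import *
to([.466,.296,.36],.5635)
k=get_calibration("wrist")
f=grab_frame("wrist"); cv2.imwrite("pics/w2.png",f[:,:,::-1]); np.save("w2k.npy",k,allow_pickle=True)
for q in ("t_key","key_stand"):
    for r in regions_of("wrist",q)[:3]:
        m=r["pixels"]; v,u=np.nonzero(m); print(q,round(r["score"],2),m.sum(),u.min(),u.max(),v.min(),v.max(),cv2.minAreaRect(np.c_[u,v].astype(np.float32)))
E
```

```text
t 4.0 pos [0.426  0.2453 0.3581] psi 0.5583 zdown [-0. -0. -1.] shift [ 0.608 -0.219 -0.02 ] twist -0.05 j [ 0.37 -0.31  1.77 -0.    1.68  1.38]
t_key 0.82 2281 243 274 59 166 ((259.76458740234375, 112.23347473144531), (108.10157012939453, 28.19498634338379), 86.42366790771484)
t_key 0.61 801 316 352 202 264 ((333.1551513671875, 234.13792419433594), (65.73613739013672, 16.526880264282227), 68.19859313964844)
key_stand 0.69 3867 219 312 65 156 ((265.1441345214844, 108.35387420654297), (77.25257873535156, 77.0561752319336), 21.10483741760254)
```

View pics/w2.png

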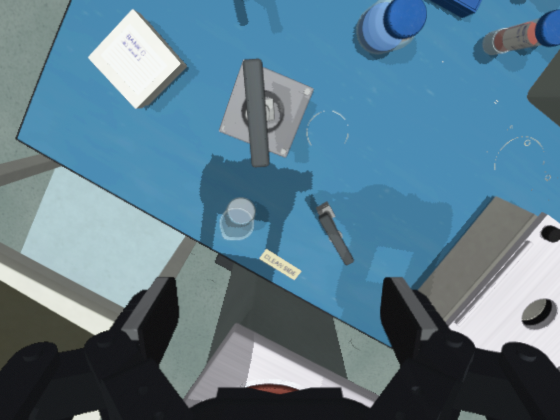

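The second wrist picture shows the meant key's bar running from (254,60) to (260,166) over its stand at (265,108). The small look-alike is at (333,235) and the beaker at (238,215). Now I'll fit the bar.

```bash
python3 - <<'E'
from h import *
from scipy.optimize import minimize
k=np.load("w2k.npy",allow_pickle=True).item()
f=cv2.imread("pics/w2.png"); g=cv2.cvtColor(f,cv2.COLOR_BGR2GRAY)
hsv=cv2.cvtColor(f,cv2.COLOR_BGR2HSV)
print("bar px",f[100,256],f[150,262],f[66,254],"block",f[120,230],f[140,285])
roi=np.zeros_like(g);roi[50:175,236:282]=1
m=((g<85)&(hsv[...,1]<60)&(roi>0)).astype(np.uint8)
m=cv2.morphologyEx(m,cv2.MORPH_OPEN,np.ones((9,9)))   # drop the thin well shadow
n,l,s,c=cv2.connectedComponentsWithStats(m);i=1+np.argmax(s[1:,4]);m=(l==i).astype(np.uint8);print(s[i],c[i])
def box(p):
    x,y,a=p;R=np.array([[np.cos(a),-np.sin(a)],[np.sin(a),np.cos(a)]])
    return np.array([[*(R@[sx*.045,sy*.008]+[x,y]),z] for sx in(-1,1) for sy in(-1,1) for z in(.152,.170)])
S=8
def cost(p):
    h=cv2.convexHull(proj(k,box(p)).astype(np.float32)).reshape(-1,2)
    im=np.zeros((125*S//2,60*S//2),np.uint8);cv2.fillPoly(im,[np.round((h-[232,52]+.5)*S/2).astype(np.int32)],1)
    mm=cv2.resize(m[52:177,232:292],(im.shape[1],im.shape[0]),interpolation=0);return float((im!=mm).sum())/(S*S/4)
b=min((minimize(cost,[.466,.296+d,a],method="Nelder-Mead",options=dict(initial_simplex=np.array([[.466,.296+d,a],[.47,.296+d,a],[.466,.30+d,a],[.466,.296+d,a+.05]]),xatol=1e-5)) for d in(-.005,.003) for a in(.52,.58)),key=lambda r:r.fun);print(b.x,b.fun,m.sum())
v=f.copy();cv2.polylines(v,[np.round(cv2.convexHull(proj(k,box(b.x)).astype(np.float32))).astype(np.int32)],1,(0,0,255),1)
cv2.imwrite("pics/fit.png",np.hstack([cv2.resize(v[40:180,215:315],None,fx=4,fy=4,interpolation=0),cv2.resize(cv2.merge([m*255]*3)[40:180,215:315],None,fx=4,fy=4,interpolation=0)]))
to([b.x[0],b.x[1],.178],b.x[2])
E
```

```text
bar px [106 104  97] [103 100  94] [109 106  98] block [169 167 164] [147 144 142]Traceback (most recent call last):
  File "<stdin>", line 10, in <module>
    return _wrapfunc(a, 'argmax', axis=axis, out=out, **kwds)
    return bound(*args, **kwds)
ValueError: attempt to get argmax of an empty sequence
```

```bash
cat > fit.py <<'E'
from h import *
from scipy.optimize import minimize
k=np.load("w2k.npy",allow_pickle=True).item()
f=cv2.imread("pics/w2.png"); g=cv2.cvtColor(f,cv2.COLOR_BGR2GRAY)
hsv=cv2.cvtColor(f,cv2.COLOR_BGR2HSV)
roi=np.zeros_like(g);roi[50:175,236:282]=1
m=((g<122)&(hsv[...,1]<60)&(roi>0)).astype(np.uint8)
m=cv2.morphologyEx(m,cv2.MORPH_OPEN,np.ones((13,13)))
n,l,s,c=cv2.connectedComponentsWithStats(m);i=1+np.argmax(s[1:,4]);m=(l==i).astype(np.uint8);print(s[i],c[i])
def box(p):
    x,y,a=p;R=np.array([[np.cos(a),-np.sin(a)],[np.sin(a),np.cos(a)]])
    return np.array([[*(R@[sx*.045,sy*.008]+[x,y]),z] for sx in(-1,1) for sy in(-1,1) for z in(.152,.170)])
S=8
def cost(p):
    h=cv2.convexHull(proj(k,box(p)).astype(np.float32)).reshape(-1,2)
    im=np.zeros((125*S//2,60*S//2),np.uint8);cv2.fillPoly(im,[np.round((h-[232,52]+.5)*S/2).astype(np.int32)],1)
    mm=cv2.resize(m[52:177,232:292],(im.shape[1],im.shape[0]),interpolation=0);return float((im!=mm).sum())/(S*S/4)
b=min((minimize(cost,[.466,.296+d,a],method="Nelder-Mead",options=dict(initial_simplex=np.array([[.466,.296+d,a],[.47,.296+d,a],[.466,.30+d,a],[.466,.296+d,a+.05]]),xatol=1e-5)) for d in(-.005,.003) for a in(.52,.58)),key=lambda r:r.fun);print(b.x,b.fun,m.sum())
v=f.copy();cv2.polylines(v,[np.round(cv2.convexHull(proj(k,box(b.x)).astype(np.float32))).astype(np.int32)],1,(0,0,255),1)
cv2.imwrite("pics/fit.png",np.hstack([cv2.resize(v[40:180,215:315],None,fx=4,fy=4,interpolation=0),cv2.resize(cv2.merge([m*255]*3)[40:180,215:315],None,fx=4,fy=4,interpolation=0)]))
to([b.x[0],b.x[1],.178],b.x[2])
E
python3 fit.py
```

```text
[ 243   60   25  106 2022] [255.79129575 111.02621167]
[0.47019118 0.29676341 0.62085045] 182.625 2022
t 4.15 pos [0.4259 0.2454 0.3583] psi 0.5594 zdown [-0. -0. -1.] shift [ 0.648 -0.2    1.803] twist -0.61 j [ 0.37 -0.31  1.77  0.    1.68  1.38]
```

View pics/fit.png

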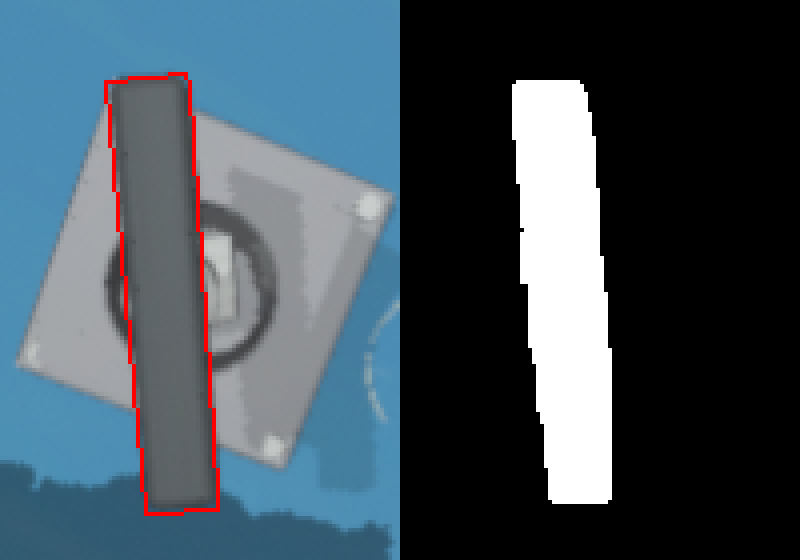

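The outline fits the bar to within a pixel. Next I'll line up over it and then go down.

{"api": "apply_moves", "payload": {
  "targets": [
    {"translation": [0,0,0],"twist": -0.6,"hand": 1},
    {"translation": [0.22,-0.055,0.2],"twist": 0,"hand": 1},
    {"translation": [0.22,-0.055,0.3],"twist": 0,"hand": 1},
    {"translation": [0.22,-0.05,0.3],"twist": 0,"hand": 1},
    {"translation": [0,0,0.3],"twist": 0,"hand": 0.6},
    {"translation": [0,0,0.2],"twist": 0,"hand": 0.6},
    {"translation": [0,0,0],"twist": 0,"hand": 0.6},
    {"translation": [0,0,0],"twist": 0,"hand": 0.6}
  ]
}}

```text
time: 4.95
tool_pos: [0.4702, 0.297, 0.2286]
tool_rot: [0.0, 0.952, 0.305, -0.0]
contact_force: [0.5, 0.5, 0.4]
gripper_width: 0.6
grasp_force: 0.0
```

```bash
python3 - <<'E'
from h import *
to([.4702,.2968,.178],.6205)
f=grab_frame("wrist"); cv2.imwrite("pics/w3.png",f[:,:,::-1])
E
```

```text
t 4.95 pos [0.4702 0.297  0.2286] psi 0.6204 zdown [-0. -0. -1.] shift [-0.001  0.002  0.506] twist -0.0 j [ 0.43 -0.1   1.8   0.    1.44  1.38]
```

View pics/w3.png

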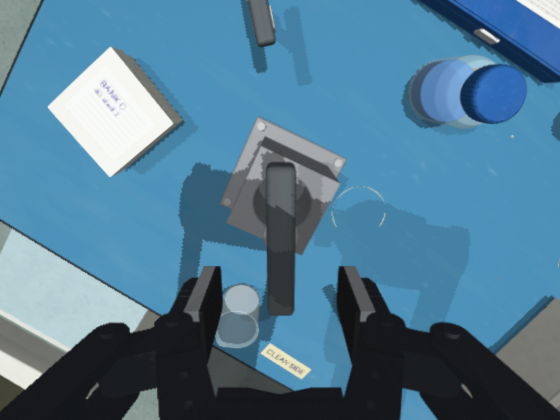

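The picture shows the bar at u=281, centred between the finger pads at 220 and 340, so the gripper is aligned. Now I'll go down and close.

{"api": "apply_moves", "payload": {
  "targets": [
    {"translation": [0,0,0.2],"twist": 0,"hand": 0.5},
    {"translation": [0,0,0.2],"twist": 0,"hand": 0.5},
    {"translation": [0,0,0.11],"twist": 0,"hand": 0.5},
    {"translation": [0,0,0],"twist": 0,"hand": 0},
    {"translation": [0,0,0],"twist": 0,"hand": 0},
    {"translation": [0,0,0],"twist": 0,"hand": 0},
    {"translation": [0,0,0],"twist": 0,"hand": 0},
    {"translation": [0,0,0],"twist": 0,"hand": 0}
  ]
}}

```text
time: 5.8
tool_pos: [0.4709, 0.2974, 0.1788]
tool_rot: [-0.0, 0.952, 0.305, 0.001]
contact_force: [1.0, -0.1, 3.4]
gripper_width: 0.168
grasp_force: 62.7
```

{"api": "apply_moves", "payload": {
  "targets": [
    {"translation": [0,0,-0.1],"twist": 0,"hand": 0},
    {"translation": [0,0,-0.2],"twist": 0,"hand": 0},
    {"translation": [0,0,-0.3],"twist": 0,"hand": 0},
    {"translation": [0,0,-0.3],"twist": 0,"hand": 0},
    {"translation": [0,0,-0.3],"twist": 0,"hand": 0},
    {"translation": [0,0,-0.3],"twist": 0,"hand": 0},
    {"translation": [0,0,-0.1],"twist": 0,"hand": 0},
    {"translation": [0,0,0],"twist": 0,"hand": 0}
  ]
}}

```text
time: 6.6
tool_pos: [0.4706, 0.2973, 0.3393]
tool_rot: [-0.0, 0.952, 0.305, 0.002]
contact_force: [-0.1, -1.2, -2.8]
gripper_width: 0.166
grasp_force: 62.1
```

```bash
python3 - <<'E'
from h import *
to([.4501,-.1244,.34],-.15)
f=grab_frame("scene"); cv2.imwrite("pics/s4.png",cv2.resize(f[120:300,130:370,::-1],(800,600),interpolation=cv2.INTER_CUBIC))
E
```

```text
t 6.6 pos [0.4706 0.2973 0.3393] psi 0.6208 zdown [ 0.003  0.001 -1.   ] shift [-2.62   3.311 -0.014] twist 7.71 j [ 0.43 -0.15  1.67  0.    1.62  1.38]
```

View pics/s4.png

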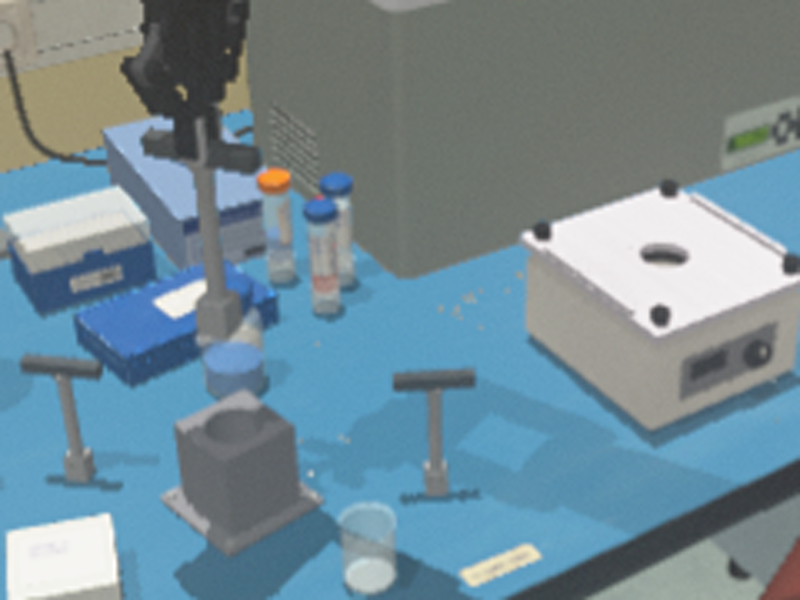

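The key hangs upright in the gripper and the stand is empty. I'll carry it to the shaker.

{"api": "apply_moves", "payload": {
  "targets": [
    {"translation": [-0.2,0.25,0],"twist": 0,"hand": 0},
    {"translation": [-0.3,0.38,0],"twist": 0,"hand": 0},
    {"translation": [-0.36,0.46,0],"twist": 0,"hand": 0},
    {"translation": [-0.38,0.48,0],"twist": 0,"hand": 0},
    {"translation": [-0.38,0.48,0],"twist": 0,"hand": 0},
    {"translation": [-0.38,0.48,0],"twist": 0,"hand": 0},
    {"translation": [-0.36,0.46,0],"twist": 0,"hand": 0},
    {"translation": [-0.26,0.32,0],"twist": 0,"hand": 0}
  ]
}}

```text
time: 7.45
tool_pos: [0.4505, -0.0762, 0.3344]
tool_rot: [-0.001, 0.952, 0.305, -0.002]
contact_force: [0.7, 0.3, -2.1]
gripper_width: 0.165
grasp_force: 62.0
```

{"api": "apply_moves", "payload": {
  "targets": [
    {"translation": [0,0,0],"twist": 1,"hand": 0},
    {"translation": [0,0,0],"twist": 1,"hand": 0},
    {"translation": [0,0,0],"twist": 1,"hand": 0},
    {"translation": [0,0,0],"twist": 1,"hand": 0},
    {"translation": [0,0,0],"twist": 1,"hand": 0},
    {"translation": [0,0,0],"twist": 1,"hand": 0},
    {"translation": [0,0,0],"twist": 1,"hand": 0},
    {"translation": [0,0,0],"twist": 0.7,"hand": 0}
  ]
}}

```text
time: 8.25
tool_pos: [0.451, -0.0739, 0.3342]
tool_rot: [-0.001, 0.997, -0.076, -0.002]
contact_force: [0.3, 0.5, -2.2]
gripper_width: 0.166
grasp_force: 62.0
```

{"api": "apply_moves", "payload": {
  "targets": [
    {"translation": [0,0,0],"twist": 0,"hand": 0},
    {"translation": [0,0,0],"twist": 0,"hand": 0}
  ]
}}

```text
time: 8.45
tool_pos: [0.4513, -0.074, 0.3353]
tool_rot: [-0.0, 0.997, -0.074, -0.002]
contact_force: [0.4, 0.2, -2.2]
gripper_width: 0.17
grasp_force: 62.0
```

```bash
python3 - <<'E'
from h import *
to([.4501,-.1244,.34],-.15)
f=grab_frame("wrist"); k=get_calibration("wrist"); cv2.imwrite("pics/w5.png",f[:,:,::-1]); np.save("w5k.npy",k,allow_pickle=True)
f=grab_frame("scene"); cv2.imwrite("pics/s5.png",f[:,:,::-1])
p=state()["tool_pos"]; x,y=p[:2]
c=get_calibration("scene")
print("scene: foot/top pred",proj(c,[[x,y,p[2]-.167],[x,y,p[2]-.025]]))
for q in("wrist","scene"):
  for r in regions_of(q,"t_key")[:3]:
    v,u=np.nonzero(r["pixels"]);print(q,r["score"],u.min(),u.max(),v.min(),v.max(), u[v>=v.max()-4].mean())
E
python3 -c "
import cv2
a=cv2.imread('pics/w5.png');b=cv2.imread('pics/s5.png')[100:260,270:430]
cv2.imwrite('pics/c5.png',__import__('numpy').hstack([cv2.resize(a[:,180:380],(286,600)),cv2.resize(b,(510,600)[:1]+(510,),interpolation=2) if 0 else cv2.resize(b,(514,600))]))"
```

```text
t 8.45 pos [ 0.4513 -0.074   0.3353] psi -0.1478 zdown [-0.003  0.001 -1.   ] shift [ 0.062  0.5   -0.047] twist 0.02 j [-0.33 -0.39  1.87  0.    1.67  1.39]
scene: foot/top pred [[316.13400651 182.45339007]
 [318.8129433  136.89562035]]
wrist 0.91 50 129 216 271 102.64516129032258
wrist 0.61 259 300 182 378 279.0845070422535
wrist 0.36 310 335 151 173 320.49333333333334
scene 0.89 248 272 231 267 260.875
scene 0.81 310 331 129 186 317.13953488372096
scene 0.79 136 160 227 263 153.5
```

View pics/c5.png

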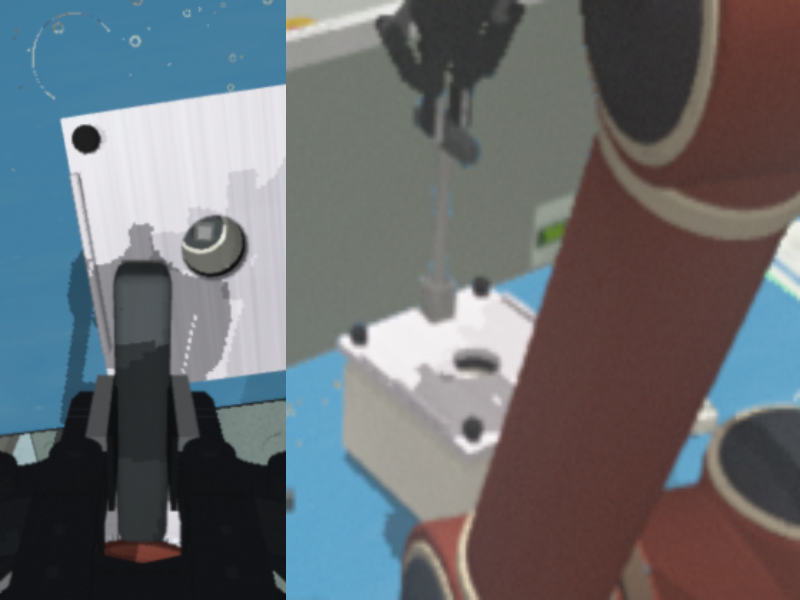

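The key hangs plumb over the platform. Its bar spans v = 183 to 378 in the wrist view, and the mouth is at wrist (330,171). Some rows of the carry came up short. I'll check the bar's centring in the grip.

```bash
python3 - <<'E'
from h import *
k=np.load("w5k.npy",allow_pickle=True).item()
s,M=tool();p=s["tool_pos"]
for dx in(-.002,0,.002):
  for dz in(.004,.007,.010):
    c=p+M@[dx,0,dz]; print(dx,dz,[np.round(proj(k,c+M@[e,w,0])[0],1).tolist() for e in(.045,-.045) for w in(-.008,.008)])
    c=p+M@[dx,0,dz+.018]; print("   bottom",[np.round(proj(k,c+M@[e,0,0])[0],1).tolist() for e in(.045,-.045)])
E
```

```text
-0.002 0.004 [[258.8, 199.7], [302.4, 199.8], [262.1, 391.4], [297.6, 391.5]]
   bottom [[280.4, 187.7], [279.8, 363.4]]
-0.002 0.007 [[259.2, 197.4], [301.9, 197.5], [262.4, 386.4], [297.2, 386.4]]
   bottom [[280.4, 186.0], [279.8, 359.2]]
-0.002 0.01 [[259.6, 195.3], [301.4, 195.4], [262.7, 381.5], [296.9, 381.5]]
   bottom [[280.4, 184.3], [279.8, 355.1]]
0 0.004 [[258.7, 194.4], [302.5, 194.5], [262.1, 388.0], [297.6, 388.1]]
   bottom [[280.4, 183.0], [279.8, 360.1]]
0 0.007 [[259.1, 192.3], [302.0, 192.4], [262.4, 383.0], [297.3, 383.0]]
   bottom [[280.4, 181.3], [279.8, 356.0]]
0 0.01 [[259.5, 190.3], [301.5, 190.4], [262.6, 378.1], [297.0, 378.2]]
   bottom [[280.4, 179.8], [279.8, 351.9]]
0.002 0.004 [[258.6, 189.1], [302.6, 189.2], [262.0, 384.6], [297.7, 384.6]]
   bottom [[280.4, 178.3], [279.8, 356.9]]
0.002 0.007 [[259.0, 187.1], [302.1, 187.2], [262.3, 379.5], [297.4, 379.6]]
   bottom [[280.4, 176.7], [279.8, 352.7]]
0.002 0.01 [[259.5, 185.1], [301.6, 185.2], [262.6, 374.7], [297.1, 374.8]]
   bottom [[280.4, 175.2], [279.8, 348.7]]
```

The key is centred in the grip, with its foot 0.169 m below the TCP, so it seats at TCP z of about 0.1945. I'll align over the mouth.

{"api": "apply_moves", "payload": {
  "targets": [
    {"translation": [0.03,0.25,0],"twist": 0,"hand": 0},
    {"translation": [0.03,0.25,0],"twist": 0,"hand": 0},
    {"translation": [0,0,0],"twist": 0,"hand": 0},
    {"translation": [0,0,0],"twist": 0,"hand": 0}
  ]
}}

```text
time: 9.05
tool_pos: [0.4503, -0.1247, 0.3372]
tool_rot: [-0.0, 0.997, -0.075, -0.0]
contact_force: [0.1, 0.4, -1.4]
gripper_width: 0.168
grasp_force: 62.0
```

```bash
python3 - <<'E'
from h import *
to([.4501,-.1244,.23],-.15)
E
```

```text
t 9.05 pos [ 0.4503 -0.1247  0.3372] psi -0.15 zdown [-0.     0.001 -1.   ] shift [-0.002 -0.002  1.072] twist 0.0 j [-0.43 -0.37  1.85  0.    1.66  1.29]
```

{"api": "apply_moves", "payload": {
  "targets": [
    {"translation": [0,0,0.2],"twist": 0,"hand": 0},
    {"translation": [0,0,0.25],"twist": 0,"hand": 0},
    {"translation": [0,0,0.25],"twist": 0,"hand": 0},
    {"translation": [0,0,0.25],"twist": 0,"hand": 0},
    {"translation": [0,0,0.12],"twist": 0,"hand": 0},
    {"translation": [0,0,0],"twist": 0,"hand": 0}
  ]
}}

```text
time: 9.65
tool_pos: [0.4494, -0.1235, 0.2282]
tool_rot: [-0.001, 0.997, -0.074, -0.002]
contact_force: [0.1, 0.5, -1.6]
gripper_width: 0.166
grasp_force: 62.0
```

{"api": "apply_moves", "payload": {
  "targets": [
    {"translation": [0,0,0.04],"twist": 0,"hand": 0},
    {"translation": [0,0,0.04],"twist": 0,"hand": 0},
    {"translation": [0,0,0.04],"twist": 0,"hand": 0},
    {"translation": [0,0,0.04],"twist": 0,"hand": 0},
    {"translation": [0,0,0.04],"twist": 0,"hand": 0},
    {"translation": [0,0,0],"twist": 0,"hand": 0}
  ]
}}

```text
time: 10.25
tool_pos: [0.45, -0.1244, 0.2095]
tool_rot: [-0.0, 0.997, -0.075, -0.001]
contact_force: [-0.3, 0.1, -1.8]
gripper_width: 0.169
grasp_force: 62.0
```

{"api": "apply_moves", "payload": {
  "targets": [
    {"translation": [0,0,0.03],"twist": 0,"hand": 0},
    {"translation": [0,0,0.03],"twist": 0,"hand": 0},
    {"translation": [0,0,0.03],"twist": 0,"hand": 0},
    {"translation": [0,0,0.03],"twist": 0,"hand": 0},
    {"translation": [0,0,0.02],"twist": 0,"hand": 0},
    {"translation": [0,0,0],"twist": 0,"hand": 0}
  ]
}}

```text
time: 10.85
tool_pos: [0.4502, -0.1244, 0.1958]
tool_rot: [-0.0, 0.997, -0.075, -0.0]
contact_force: [-0.6, 0.2, -1.5]
gripper_width: 0.166
grasp_force: 62.0
```

{"api": "apply_moves", "payload": {
  "targets": [
    {"translation": [0,0,0.01],"twist": 0,"hand": 0},
    {"translation": [0,0,0.01],"twist": 0,"hand": 0},
    {"translation": [0,0,0],"twist": 0,"hand": 0}
  ]
}}

```text
time: 11.15
tool_pos: [0.4504, -0.1245, 0.1944]
tool_rot: [0.0, 0.997, -0.075, 0.0]
contact_force: [-0.5, -0.9, -2.5]
gripper_width: 0.165
grasp_force: 62.1
```

{"api": "apply_moves", "payload": {
  "targets": [
    {"translation": [0,0,0.015],"twist": 0,"hand": 0},
    {"translation": [0,0,0],"twist": 0,"hand": 0},
    {"translation": [0,0,0],"twist": 0,"hand": 0}
  ]
}}

```text
time: 11.45
tool_pos: [0.451, -0.1248, 0.1942]
tool_rot: [0.0, 0.997, -0.075, 0.001]
contact_force: [-1.2, 0.1, 6.1]
gripper_width: 0.165
grasp_force: 62.9
```

The key is seated (+6 N). Now I'll turn it clockwise.

{"api": "apply_moves", "payload": {
  "targets": [
    {"translation": [0,0,0],"twist": 0.7,"hand": 0},
    {"translation": [0,0,0],"twist": 0.7,"hand": 0},
    {"translation": [0,0,0],"twist": 0.7,"hand": 0},
    {"translation": [0,0,0],"twist": 0.7,"hand": 0},
    {"translation": [0,0,0],"twist": 0.7,"hand": 0},
    {"translation": [0,0,0],"twist": 0.7,"hand": 0},
    {"translation": [0,0,0],"twist": 0.7,"hand": 0},
    {"translation": [0,0,0],"twist": 0.7,"hand": 0}
  ]
}}

```text
time: 12.25
tool_pos: [0.451, -0.1249, 0.1942]
tool_rot: [0.0, 0.937, -0.348, 0.001]
contact_force: [-0.5, -0.7, 6.0]
gripper_width: 0.168
grasp_force: 63.0
```

```bash
python3 - <<'E'
from h import *
to([.4502,-.1245,.1942],-1.45);s=state();print(s["ft_torque"],s["contact_force"])
E
```

```text
t 12.25 pos [ 0.451  -0.1249  0.1942] psi -0.7115 zdown [ 0.002 -0.001 -1.   ] shift [-0.009  0.002 -0.   ] twist 7.38 j [-0.43 -0.3   2.03 -0.    1.4   1.85]
[-0.03957417  0.38492359  0.1687951 ] [-0.53831246 -0.67139383  5.98829362]
```

{"api": "apply_moves", "payload": {
  "targets": [
    {"translation": [0,0,0],"twist": 0.7,"hand": 0},
    {"translation": [0,0,0],"twist": 0.7,"hand": 0},
    {"translation": [0,0,0],"twist": 0.7,"hand": 0},
    {"translation": [0,0,0],"twist": 0.7,"hand": 0},
    {"translation": [0,0,0],"twist": 0.7,"hand": 0},
    {"translation": [0,0,0],"twist": 0.7,"hand": 0},
    {"translation": [0,0,0],"twist": 0,"hand": 0}
  ]
}}

```text
time: 12.95
tool_pos: [0.4509, -0.125, 0.1942]
tool_rot: [0.0, 0.845, -0.535, 0.001]
contact_force: [-1.6, 0.2, 5.2]
gripper_width: 0.165
grasp_force: 63.0
```

```bash
python3 - <<'E'
from h import *
to([.4502,-.1245,.1942],-1.45);s=state();print(s["ft_torque"],s["contact_force"])
E
```

```text
t 12.95 pos [ 0.4509 -0.125   0.1942] psi -1.1301 zdown [ 0.001 -0.002 -1.   ] shift [-0.008  0.004 -0.   ] twist 3.2 j [-0.43 -0.3   2.03 -0.    1.4   2.27]
[-0.09435518  0.42730406  0.08027219] [-1.62872561  0.16240866  5.17851681]
```

{"api": "apply_moves", "payload": {
  "targets": [
    {"translation": [0,0,0],"twist": 0.6,"hand": 0},
    {"translation": [0,0,0],"twist": 0.6,"hand": 0},
    {"translation": [0,0,0],"twist": 0.5,"hand": 0},
    {"translation": [0,0,0],"twist": 0.5,"hand": 0},
    {"translation": [0,0,0],"twist": 0,"hand": 0}
  ]
}}

```text
time: 13.45
tool_pos: [0.4508, -0.1251, 0.1941]
tool_rot: [0.0, 0.781, -0.625, 0.001]
contact_force: [-2.0, -1.3, 6.5]
gripper_width: 0.164
grasp_force: 63.0
```

```bash
python3 - <<'E'
from h import *
to([.4502,-.1245,.1942],-1.45);s=state();print(s["ft_torque"],s["contact_force"])
E
```

```text
t 13.45 pos [ 0.4508 -0.1251  0.1941] psi -1.3497 zdown [ 0.001 -0.002 -1.   ] shift [-0.007  0.005 -0.001] twist 1.0 j [-0.43 -0.3   2.03 -0.    1.4   2.49]
[-0.08762283  0.50035915  0.09749556] [-1.99198023 -1.32275595  6.48875096]
```

{"api": "apply_moves", "payload": {
  "targets": [
    {"translation": [0,0,0],"twist": 0.3,"hand": 0},
    {"translation": [0,0,0],"twist": 0.3,"hand": 0},
    {"translation": [0,0,0],"twist": 0,"hand": 0}
  ]
}}

```text
time: 13.75
tool_pos: [0.4508, -0.1251, 0.1942]
tool_rot: [0.0, 0.762, -0.648, 0.001]
contact_force: [-2.7, -0.9, 6.2]
gripper_width: 0.167
grasp_force: 63.0
```

```bash
python3 - <<'E'
from h import *
to([.4502,-.1245,.1942],-1.45);s=state();print(s["ft_torque"],s["contact_force"])
E
```

```text
t 13.75 pos [ 0.4508 -0.1251  0.1942] psi -1.4093 zdown [ 0.001 -0.002 -1.   ] shift [-0.006  0.005 -0.   ] twist 0.41 j [-0.43 -0.3   2.03 -0.    1.4   2.55]
[-0.05964382  0.4738484   0.1216292 ] [-2.73397842 -0.85601957  6.18830857]
```

{"api": "apply_moves", "payload": {
  "targets": [
    {"translation": [0,0,0],"twist": 0.3,"hand": 0},
    {"translation": [0,0,0],"twist": 0.3,"hand": 0},
    {"translation": [0,0,0],"twist": 0,"hand": 0}
  ]
}}

```text
time: 14.05
tool_pos: [0.4508, -0.125, 0.1942]
tool_rot: [0.0, 0.742, -0.67, 0.001]
contact_force: [-1.1, 0.0, 5.8]
gripper_width: 0.167
grasp_force: 63.2
```

```bash
python3 - <<'E'
from h import *
to([.4502,-.1245,.1942],-1.45);s=state();print(s["ft_torque"],s["contact_force"])
E
```

```text
t 14.05 pos [ 0.4508 -0.125   0.1942] psi -1.4682 zdown [ 0.001 -0.002 -1.   ] shift [-0.006  0.006 -0.   ] twist -0.18 j [-0.43 -0.3   2.03 -0.    1.4   2.61]
[-0.00836577  0.44019822  0.47678489] [-1.11544535  0.04538437  5.81184143]
```

The torque has risen from 0.12 to 0.48 N m, so the stop is reached. One more small nudge for certainty.

{"api": "apply_moves", "payload": {
  "targets": [
    {"translation": [0,0,0],"twist": 0.2,"hand": 0},
    {"translation": [0,0,0],"twist": 0.1,"hand": 0},
    {"translation": [0,0,0],"twist": 0,"hand": 0}
  ]
}}

```text
time: 14.35
tool_pos: [0.4508, -0.125, 0.1942]
tool_rot: [0.0, 0.733, -0.681, 0.001]
contact_force: [-1.2, -0.5, 5.9]
gripper_width: 0.165
grasp_force: 63.4
```

```bash
python3 - <<'E'
from h import *
to([.4502,-.1245,.1942],-1.3);s=state();print(s["ft_torque"],s["contact_force"])
E
```

```text
t 14.35 pos [ 0.4508 -0.125   0.1942] psi -1.4972 zdown [ 0.001 -0.002 -1.   ] shift [-0.005  0.006 -0.   ] twist -1.97 j [-0.43 -0.3   2.03 -0.    1.4   2.64]
[-0.03771278  0.46862887  0.69425747] [-1.21377516 -0.52092448  5.92223459]
```

The stop is confirmed at 0.69 N m. I'll back off into the play and draw the key out.

{"api": "apply_moves", "payload": {
  "targets": [
    {"translation": [0,0,0],"twist": -0.8,"hand": 0},
    {"translation": [0,0,0],"twist": -0.8,"hand": 0},
    {"translation": [0,0,-0.05],"twist": 0,"hand": 0},
    {"translation": [0,0,-0.1],"twist": 0,"hand": 0},
    {"translation": [0,0,-0.15],"twist": 0,"hand": 0},
    {"translation": [0,0,-0.25],"twist": 0,"hand": 0},
    {"translation": [0,0,-0.3],"twist": 0,"hand": 0},
    {"translation": [0,0,-0.3],"twist": 0,"hand": 0}
  ]
}}

```text
time: 15.15
tool_pos: [0.4502, -0.1243, 0.3097]
tool_rot: [-0.0, 0.784, -0.621, -0.0]
contact_force: [0.6, -0.1, -2.3]
gripper_width: 0.168
grasp_force: 62.0
```

{"api": "apply_moves", "payload": {
  "targets": [
    {"translation": [0,0,-0.25],"twist": -1,"hand": 0},
    {"translation": [0,0,-0.1],"twist": -1,"hand": 0},
    {"translation": [0,0,0],"twist": -1,"hand": 0},
    {"translation": [0,0,0],"twist": -1,"hand": 0},
    {"translation": [0,0,0],"twist": -1,"hand": 0},
    {"translation": [0,0,0],"twist": -1,"hand": 0},
    {"translation": [0,0,0],"twist": -1,"hand": 0},
    {"translation": [0,0,0],"twist": -1,"hand": 0}
  ]
}}

```text
time: 15.95
tool_pos: [0.4503, -0.1244, 0.3439]
tool_rot: [-0.0, 0.964, -0.265, 0.0]
contact_force: [0.1, 0.3, -2.0]
gripper_width: 0.167
grasp_force: 62.0
```

```bash
python3 - <<'E'
from h import *
to([.470,.297,.34],.62)
f=grab_frame("wrist"); cv2.imwrite("pics/w6.png",f[:,:,::-1]); k=get_calibration("wrist");np.save("w6k.npy",k,allow_pickle=True)
# stand centre from w2: block top-face hull, network's mask of the well rim
k=np.load("w2k.npy",allow_pickle=True).item()
print("base screws->",onz(k,np.array([[369,206],[33,352],[274,446]])/4+[215,40],.006))
print("base corners->",onz(k,np.array([[396,192],[17,365],[286,468]])/4+[215,40],.006))
print("well rim left/right",onz(k,np.array([[106,288],[278,290],[192,202],[200,372]])/4+[215,40],.08))
E
```

```text
t 15.95 pos [ 0.4503 -0.1244  0.3439] psi -0.5358 zdown [ 0.001  0.    -1.   ] shift [-1.982 -3.724  0.039] twist -11.56 j [-0.43 -0.37  1.84  0.    1.67  1.68]
base screws-> [[0.51866352 0.26128177 0.006     ]
 [0.42196934 0.329576   0.006     ]
 [0.43782502 0.24604477 0.006     ]]
base corners-> [[0.52681276 0.25635717 0.006     ]
 [0.4155244  0.33198917 0.006     ]
 [0.43373024 0.23869326 0.006     ]]
well rim left/right [[0.45862673 0.3145195  0.08      ]
 [0.4831003  0.27437118 0.08      ]
 [0.49025634 0.30625736 0.08      ]
 [0.4529284  0.28091537 0.08      ]]
```

{"api": "apply_moves", "payload": {
  "targets": [
    {"translation": [-0.15,-0.3,0],"twist": 0,"hand": 0},
    {"translation": [-0.21,-0.4,0],"twist": 0,"hand": 0},
    {"translation": [-0.21,-0.4,0],"twist": 0,"hand": 0},
    {"translation": [-0.21,-0.4,0],"twist": 0,"hand": 0},
    {"translation": [-0.21,-0.4,0],"twist": 0,"hand": 0},
    {"translation": [-0.21,-0.4,0],"twist": 0,"hand": 0},
    {"translation": [-0.21,-0.4,0],"twist": 0,"hand": 0},
    {"translation": [-0.21,-0.4,0],"twist": 0,"hand": 0}
  ]
}}

```text
time: 16.8
tool_pos: [0.4702, 0.2267, 0.3438]
tool_rot: [-0.0, 0.964, -0.267, 0.0]
contact_force: [0.4, -1.0, -1.7]
gripper_width: 0.173
grasp_force: 62.0
```

{"api": "apply_moves", "payload": {
  "targets": [
    {"translation": [0,0,0],"twist": -1,"hand": 0},
    {"translation": [0,0,0],"twist": -1,"hand": 0},
    {"translation": [0,0,0],"twist": -1,"hand": 0},
    {"translation": [0,0,0],"twist": -1,"hand": 0},
    {"translation": [0,0,0],"twist": -1,"hand": 0},
    {"translation": [0,0,0],"twist": -1,"hand": 0},
    {"translation": [0,0,0],"twist": -1,"hand": 0},
    {"translation": [0,0,0],"twist": -1,"hand": 0}
  ]
}}

```text
time: 17.6
tool_pos: [0.4704, 0.2248, 0.3436]
tool_rot: [-0.0, 0.991, 0.131, 0.0]
contact_force: [-0.9, 0.1, -1.7]
gripper_width: 0.167
grasp_force: 62.0
```

{"api": "apply_moves", "payload": {
  "targets": [
    {"translation": [0,0,0],"twist": -1,"hand": 0},
    {"translation": [0,0,0],"twist": -1,"hand": 0},
    {"translation": [0,0,0],"twist": -1,"hand": 0},
    {"translation": [0,0,0],"twist": -0.5,"hand": 0},
    {"translation": [0,0,0],"twist": 0,"hand": 0}
  ]
}}

```text
time: 18.1
tool_pos: [0.4705, 0.2247, 0.3435]
tool_rot: [-0.0, 0.954, 0.3, 0.0]
contact_force: [0.2, -0.4, -2.1]
gripper_width: 0.169
grasp_force: 62.0
```

```bash
python3 - <<'E'
from h import *
to([.4709,.2950,.34],.62)
E
```

```text
t 18.1 pos [0.4705 0.2247 0.3435] psi 0.6087 zdown [ 0.  0. -1.] shift [ 0.405 -0.574  0.036] twist -0.11 j [ 0.3  -0.23  1.73  0.    1.64  1.26]
```

{"api": "apply_moves", "payload": {
  "targets": [
    {"translation": [0.2,-0.29,0],"twist": 0,"hand": 0},
    {"translation": [0.2,-0.29,0],"twist": 0,"hand": 0},
    {"translation": [0,0,0],"twist": -0.1,"hand": 0},
    {"translation": [0,0,0],"twist": 0,"hand": 0}
  ]
}}

```text
time: 18.5
tool_pos: [0.4698, 0.2956, 0.343]
tool_rot: [0.0, 0.952, 0.305, -0.0]
contact_force: [0.6, -0.2, -2.1]
gripper_width: 0.165
grasp_force: 62.0
```

```bash
python3 - <<'E'
from h import *
to([.4709,.2950,.179],.62)
E
```

```text
t 18.5 pos [0.4698 0.2956 0.343 ] psi 0.6204 zdown [-0.    -0.001 -1.   ] shift [0.006 0.01  1.64 ] twist 0.0 j [ 0.43 -0.15  1.66 -0.    1.63  1.38]
```

{"api": "apply_moves", "payload": {
  "targets": [
    {"translation": [0,0,0.2],"twist": 0,"hand": 0},
    {"translation": [0,0,0.25],"twist": 0,"hand": 0},
    {"translation": [0,0,0.25],"twist": 0,"hand": 0},
    {"translation": [0,0,0.2],"twist": 0,"hand": 0},
    {"translation": [0,0,0.2],"twist": 0,"hand": 0},
    {"translation": [0,0,0.2],"twist": 0,"hand": 0},
    {"translation": [0,0,0.2],"twist": 0,"hand": 0},
    {"translation": [0,0,0],"twist": 0,"hand": 0}
  ]
}}

```text
time: 19.3
tool_pos: [0.4684, 0.2933, 0.1895]
tool_rot: [0.001, 0.953, 0.304, -0.003]
contact_force: [-0.7, -0.3, -2.4]
gripper_width: 0.169
grasp_force: 61.9
```

{"api": "apply_moves", "payload": {
  "targets": [
    {"translation": [0,0,0.04],"twist": 0,"hand": 0},
    {"translation": [0,0,0.04],"twist": 0,"hand": 0},
    {"translation": [0,0,0.03],"twist": 0,"hand": 0},
    {"translation": [0,0,0.02],"twist": 0,"hand": 0},
    {"translation": [0,0,0],"twist": 0,"hand": 0}
  ]
}}

```text
time: 19.8
tool_pos: [0.47, 0.2952, 0.1799]
tool_rot: [-0.0, 0.952, 0.305, 0.0]
contact_force: [0.3, 0.0, -1.4]
gripper_width: 0.164
grasp_force: 62.0
```

{"api": "apply_moves", "payload": {
  "targets": [
    {"translation": [0,0,0.01],"twist": 0,"hand": 0},
    {"translation": [0,0,0.01],"twist": 0,"hand": 0},
    {"translation": [0,0,0],"twist": 0,"hand": 0},
    {"translation": [0,0,0],"twist": 0,"hand": 0}
  ]
}}

```text
time: 20.2
tool_pos: [0.4705, 0.2954, 0.1788]
tool_rot: [-0.0, 0.952, 0.305, 0.001]
contact_force: [0.1, -0.2, 3.7]
gripper_width: 0.167
grasp_force: 62.6
```

The key rests on the floor at the same height and force as when I grasped it. Now I'll release it and rise straight up.

{"api": "apply_moves", "payload": {
  "targets": [
    {"translation": [0,0,0],"twist": 0,"hand": 0.25},
    {"translation": [0,0,0],"twist": 0,"hand": 0.4},
    {"translation": [0,0,0],"twist": 0,"hand": 0.6},
    {"translation": [0,0,0],"twist": 0,"hand": 0.6},
    {"translation": [0,0,-0.1],"twist": 0,"hand": 0.6},
    {"translation": [0,0,-0.25],"twist": 0,"hand": 0.6},
    {"translation": [0,0,-0.3],"twist": 0,"hand": 0.6},
    {"translation": [0,0,-0.3],"twist": 0,"hand": 0.6}
  ]
}}

```text
time: 21.0
tool_pos: [0.4699, 0.2951, 0.2744]
tool_rot: [0.0, 0.952, 0.305, 0.0]
contact_force: [0.1, 0.1, 0.2]
gripper_width: 0.601
grasp_force: 0.0
```

{"api": "apply_moves", "payload": {
  "targets": [
    {"translation": [-0.2,0,-0.3],"twist": 0,"hand": 0.6},
    {"translation": [-0.2,0,-0.2],"twist": 0,"hand": 0.6},
    {"translation": [0,0,0],"twist": 0,"hand": 0.6},
    {"translation": [0,0,0],"twist": 0,"hand": 0.6},
    {"translation": [0,0,0],"twist": 0,"hand": 0.6}
  ]
}}

```text
time: 21.5
tool_pos: [0.4374, 0.2719, 0.3213]
tool_rot: [0.0, 0.952, 0.305, -0.001]
contact_force: [0.1, 0.1, 0.8]
gripper_width: 0.599
grasp_force: 0.0
```

```bash
python3 - <<'E'
from h import *
to([.4709,.2950,.34],.62)
k=get_calibration("wrist");f=grab_frame("wrist")
for q in("t_key","key_stand"):
  for r in recognise("wrist",q)[:3]: print(q,np.round(r["point"],3),r["score"])
for c in("scene","top"):
  grab_frame(c)
  for q in("t_key","bottle","small_beaker","card_box","bench_timer"):
    print(c,q,[(np.round(r["point"],3).tolist(),round(r["score"],2)) for r in recognise(c,q)][:3])
# stem angle from w6
k6=np.load("w6k.npy",allow_pickle=True).item()
u=proj(k6,[[.4501,-.1245,.0475],[.4501,-.1245,.11]]);print("stem px",u)
s=state();print(s["contact_force"],s["gripper_width"],s["grasp_force"])
E
```

```text
t 21.5 pos [0.4374 0.2719 0.3213] psi 0.6208 zdown [-0.002 -0.001 -1.   ] shift [ 0.407  0.007 -0.188] twist 0.01 j [ 0.41 -0.24  1.78  0.    1.61  1.36]
t_key [0.404 0.16  0.043] 0.7
t_key [0.472 0.292 0.17 ] 0.62
t_key [0.558 0.368 0.117] 0.54
key_stand [0.472 0.298 0.076] 0.88
scene t_key [([0.392, 0.155, 0.102], 0.87), ([0.571, 0.397, 0.099], 0.64), ([0.462, 0.296, 0.162], 0.6)]
scene bottle [([0.606, 0.227, 0.074], 0.86)]
scene small_beaker [([0.326, 0.254, 0.033], 0.86)]
scene card_box [([0.418, 0.456, 0.043], 0.72)]
scene bench_timer [([0.388, -0.351, 0.019], 0.84)]
top t_key [([0.459, 0.284, 0.171], 0.41)]
top bottle []
top small_beaker []
top card_box [([0.434, 0.454, 0.044], 0.79)]
top bench_timer [([0.398, -0.357, 0.019], 0.72)]
stem px [[279.82539196 166.91833455]
 [279.89519416 178.28830676]]
[ 0.2917658  -0.01994792  0.41038809] 0.5991412465365865 0.0
```

```bash
python3 -c "
from plant import *
print(job_done())"
```

```text
the job is handed in; nothing more can be done
None
```

The lock was turned clockwise to its stop, where the torque rose from about 0.12 to 0.69 N m. The T-key is back upright and fully down in its stand and released; the bystanders read unmoved, and I handed the job in at about 22 s.

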